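# Index the module cradle's jaw one hole in and hold its pin home

## Robot

A 6-joint arm with a two-finger parallel gripper is mounted at the origin on the work surface. World frame = base frame: x ahead of the robot, y to its left, z up, the work surface at z = 0. Lengths are in mm, angles in rad, forces in N, time in s.
With the tool pointing down it reaches from about 275 to 1000 mm from the base axis. Payload 8.4 kg.
Tool frame: the origin (TCP) lies on the centre line of the jaws, within the pads' length; the fingertips stand r.tip_reach ahead of it and the grasp point (between the pads) lies 11 mm behind it (r.tip_reach is the distance from the TCP to the fingertips, in mm); z points along the fingers, y is the line along which they close (so a half turn about z gives the same grasp; the last joint's range is limited). The gripper opens to 85 mm and grips with 20 to 120 N. Pads are 22 mm wide; open, the fingers measure 114 mm over their backs; the gripper's body (76 mm by 85 mm) begins 54 mm behind the grasp point. The pads swing forward as they close: fully open they stand 13 mm farther back than shut.
Start: joints at [-1.321, 0.353, 1.633, -0, 1.155, -0.002], TCP at [155.716, -605.294, 239.281] pointing down, gripper open.
Joint ranges: [-2.63, 2.63], [-0.92, 2.1], [0.06, 2.66], [-1.3, 4.44], [0, 2.69], [-3.02, 3.02]. Speed limits (rad/s): [2.22, 2.22, 2.79, 3.14, 3.14, 3.14].

## Interface

Orientations are given as [roll, pitch, yaw] about the fixed x, y, z axes, in that order (R = Rz(yaw) Ry(pitch) Rx(roll)).
In Python, from rig import r gives the robot as it stands.
- The arm moves only by the tool carry_out, never from a script. Its argument "targets" is a list of rows, each an object with "dp": the shift along the tool's x, y, z in mm, a list of three; "yaw": the turn about the tool's z in degrees. A call has 1 to 12 rows; each row is the pose to reach, as a shift and turn from the pose commanded when the call began, along the tool's axes at that moment; what a row does not reach only later rows make up. A row lasts 1/8 s, in which the tool goes at most 62.5 mm and 10.7 degrees, less where a joint would pass 70% of its speed; a pose out of reach is approached as far as the arm can. A call with a gripper value outside its range is refused whole. "fingers" is the opening, from -1 (shut) to 1 (fully open), so that 0 is half open, set as the call begins (left out, the last holds). The fingers move at their own pace and stop on an object; "grip_force" is the grip in N (left out, the last holds). Time passes only in rows, so rows that repeat a pose let the fingers close. It gives the time, the measured TCP pose, the force, the opening and the grip force at its end, in the units of the state.
- r.sense(): the state, without advancing time (a new reading comes with each control period).
- r.grab_frame(name): name is "scene" or "top" or "wrist"; returns the picture (480x640x3 uint8, red, green, blue); there is no depth.
- r.get_calibration(name): a dict with "fx", "fy", "cx", "cy" (pixels), "rvec" (rotation vector, rad) and "tvec" (3), from world to camera coordinates, as OpenCV has them. Camera axes: x right, y down, z forward; pixel columns grow to the right and rows downward; lengths in mm; the calibration is good to about 2 mm. The wrist camera is an equidistant fisheye: a pixel r from the principal point sees the ray r / f radians off the axis. A picture is of the moment at which its call begins: read the wrist's pose just before it. get_calibration takes no time and is no camera call; for the wrist camera it gives the pose at the moment of the call.
- r.sign_off(): hands the job in; it is judged then, once.
The state is a dict: "clock": time; "qpos": joint angles; "qvel": joint speeds; "joint_efforts": joint torques, N m; "eef_pos": TCP position; "tcp_rot": TCP orientation; "contact_force": force on the tool from outside, world axes, zero at the start; "wrist_torque": the same for the moment, N m; "opening": opening from 0.0 (shut) to 1.0 (fully open); "grasp_force": force on a finger pad.
Only numpy, scipy, OpenCV 4.12 (cv2) and the standard library are available. Lean on these libraries where they do the work, as an engineer would, in place of code of your own. Each camera call takes 0.05 s, during which the arm holds its last target. There are 200 camera calls.

## Task

The gold RF housing in the bench cradle is held down only at its far end: pull up the spring plunger's knob on the sliding jaw, slide the jaw one hole towards the housing so that its lip covers the housing's end flange, and let the pin drop fully home in that next hole. Finish still gripping the knob, holding the pin home, so that a colleague can tighten the clamp lever. Leave the housing lying as it is and do not disturb the cover, the screw tray or the screwdriver.

Things in the scene. Friction and masses are not known exactly. Their poses are not given: they have to be found in the camera images.
- cradle: Aluminium cradle fixed to the bench, heading varies. Rail 50 mm wide, 20 thick, along the cradle's y from -90 to +275 mm, its top 26 mm above the bench, 11 mm index holes in its middle every 25 mm. Origin: on the bench under the jaw's start hole. +y points from sliding jaw to housing and fixed jaw (116 mm wide, 63 tall, y 251 to 263, lip back to 238). Two feet 150 mm wide. z up.
- jaw: Sliding jaw: saddle 78 mm across the rail, 44 along it, top 48 mm above the bench; at its +y side a plate 116 mm wide (y 22 to 32 mm) with a lip on top towards the housing (y 32 to 45), top 63 mm above the bench, lip's underside 54.5. Small black clamp lever low on its +x side. Origin: on the plunger's axis, level with the rail's top (26 mm above the bench); axes as the cradle's.
- jaw_slide (a joint): Travel of the sliding jaw along the cradle's +y (m): 0 in the start hole, 0.025 in the next hole towards the housing. It slides with about 2 N of friction, and only with the pin out of the rail. In a hole the pin has 1.5 mm of play either way.
- knob: Black round pull knob of the plunger, upright on the jaw, diameter 26, height 26 mm. Origin: its middle, 89 mm above the bench with the pin home (underside 76; below it a barrel of diameter 19 down to the saddle, with a 26 mm hexagon in the lowest 8 mm). Grip it from above, any heading. It carries the 8 mm round-nosed pin, moves only up and down on the jaw, and takes the jaw along sideways.
- knob_lift (a joint): How far knob and pin are pulled up (m): 0 home, stop at 0.016. At home the pin's nose is 10 mm down the hole: from 0.010 up it is clear of the rail and the jaw can slide. The spring pushes down with 3 N at 0 and 6 N at 0.012. Let down between holes the pin rides on the rail at about 0.010; over a hole it drops in.
- housing: Open gold RF housing, 110 x 160 (y) x 26 mm, loose, about 0.6 kg, lying on two rests, underside 44 mm above the bench. At each end (y) a flange 100 mm wide, 14 long, 8 thick, level with the underside. Origin: centre of the underside; y along the cradle's y. With the jaw in the next hole its lip covers about 9 mm of the near flange, 2.5 mm above it; the plate stays 4 mm clear of it.
- cover: The housing's gold cover plate, 110 x 160 x 4 mm, loose, flat on the bench on the +x side of the cradle. Origin: centre of its underside. Bystander.
- tray: Grey open tray of small screws, 80 x 60 x 22 mm, loose, on the bench beyond the free (-y) end of the rail. Origin: centre of its underside. Bystander.
- driver: Screwdriver 170 mm long, loose, on the bench on the -x side of the cradle, roughly along the rail. Origin: about its middle, on the bench. Bystander.
Things that resemble listed ones, but are neither listed nor needed, are in the scene too. Of the things that look like the housing, the smallest one is meant.

How it is judged (in metres and radians):
On the way, in this order (a step that is already met when the one before it is completed fails the run):
1. the knob is pulled up, the jaw still by its first hole (value of joint knob_lift above 0.007 m and value of joint jaw_slide below 0.012 m), for 0.05 s.
2. the jaw stands at the next hole towards the housing with the pin home in it (value of joint jaw_slide between 0.0215 and 0.0285 m and value of joint knob_lift below 0.003 m), for 0.2 s.
At the end, for the whole second after the job is handed in: The jaw is in the next hole towards the housing (travel 25 mm within 3.5 mm) with the pin home (knob less than 3 mm up), the fingers still grip the knob (more than 2 N), and the housing lies flat on its rests with its near flange under the jaw's lip (5 mm or more covered) (all of step 2 and contact force between the fingers and knob above 2 N and y of housing in the frame of jaw between 0.123 and 0.134 m and z of housing in the frame of cradle between 0.041 and 0.047 m and angle between housing's own z axis and vertical below 0.05 rad); the arm keeps its last pose, push and grip.
It fails at once if the housing is shifted by more than 8 mm (distance of housing from where it was at the start of the episode above 0.008 m).
It fails at once if the cover, the tray or the screwdriver is disturbed (moved more than 15 mm) (distance of any of cover, tray, driver from where it was at the start of the episode above 0.015 m).
It also fails if it takes over 32 s, if anything falls off the work surface, if the arm or the gripper's body presses on something with over 40 N, if the wrist force passes 120 N, or if a joint passes its speed limit or range.

## Working session

There is one attempt and no reset: what is moved stays moved. The work goes in short steps, Python scripts to look and compute and a tool call to move; the robot and the scene stay as the last step left them, time stands still between calls to the robot, and variables do not carry over. Pictures are saved under pics/ and viewed, at most 10 in all, crops included, and the job is handed in when it is done.

Besides the shell and the picture viewer there is one more tool, called after "Emit:" by a JSON object that holds its "api" and its "payload". carry_out: Moves the arm, as the interface text tells. Its arguments: {"type":"object","properties":{"targets":{"type":"array","items":{"type":"object","properties":{"dp":{"type":"array","items":{"type":"number"}},"yaw":{"type":"number"}}}},"fingers":{"type":"number"},"grip_force":{"type":"number"}},"required":["targets"]}

```bash
mkdir -p pics; ls; python3 - <<'E'
from rig import r
import cv2
s=r.sense(); print(s['eef_pos'],s['tcp_rot'],s['clock'],r.tip_reach)
for n in("scene","top"):
    cv2.imwrite(f"pics/{n}0.png",r.grab_frame(n)[:,:,::-1]); print(r.get_calibration(n))
E
```

```text
pics
[ 155.61165086 -604.84419651  238.56401911] [-3.14022555e+00 -4.01380893e-06  2.51816077e-01] 0.0 8.0
{'fx': 480.60596563635687, 'fy': 480.60596563635687, 'cx': 327.3373603319568, 'cy': 245.55780291066188, 'rvec': array([ 2.45002709,  0.9671794 , -0.25085707]), 'tvec': array([-386.82406804, -251.53557298, 1292.48787671])}
{'fx': 543.3912213834991, 'fy': 543.3912213834991, 'cx': 325.4207041563587, 'cy': 247.24566796510948, 'rvec': array([ 2.13319241, -2.13982767,  0.14570827]), 'tvec': array([  38.45918345,  532.23166563, 1102.77533808])}
```

View pics/scene0.png

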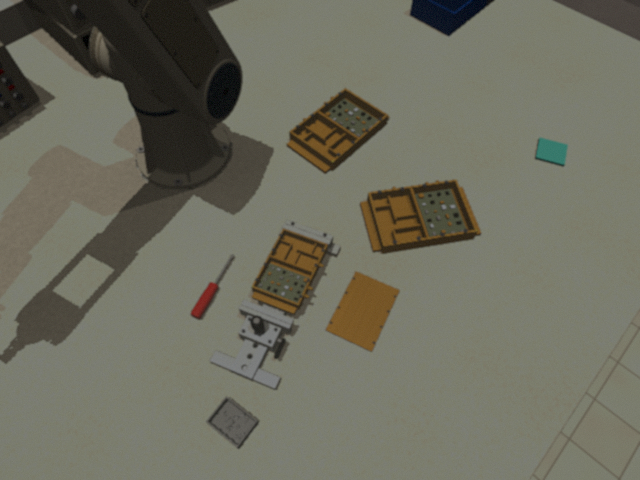

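View pics/top0.png

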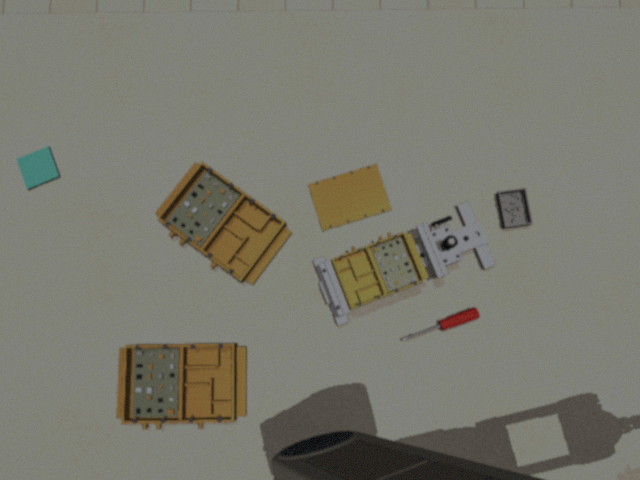

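The top view shows the knob at about (449,241), the jaw lip at (433,250) and the fixed jaw at (332,290). In the scene view the knob is at about (258,325). The next step is to enlarge both and triangulate.

```bash
cat > h.py <<'E'
import numpy as np, cv2
def ray(c,u,v):
    R=cv2.Rodrigues(c['rvec'])[0]; o=-R.T@c['tvec']
    return o, R.T@np.array([(u-c['cx'])/c['fx'],(v-c['cy'])/c['fy'],1])
def atz(c,u,v,z):
    o,d=ray(c,u,v); return o+d*(z-o[2])/d[2]
def tri(rs):
    A=[];b=[]
    for o,d in rs:
        d=d/np.linalg.norm(d);P=np.eye(3)-np.outer(d,d);A.append(P);b.append(P@o)
    return np.linalg.lstsq(np.vstack(A),np.hstack(b),rcond=None)[0]
E
python3 - <<'E'
import cv2,numpy as np
t=cv2.imread('pics/top0.png')[190:340,310:510]; s=cv2.imread('pics/scene0.png')[215:395,205:345]
a=cv2.resize(t,None,fx=4,fy=4,interpolation=cv2.INTER_CUBIC)
cv2.imwrite('pics/topc.png',a)
b=cv2.resize(s[80:],None,fx=5,fy=5,interpolation=cv2.INTER_CUBIC)
cv2.imwrite('pics/scc.png',b)
E
```

```text
(no output)
```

View pics/topc.png

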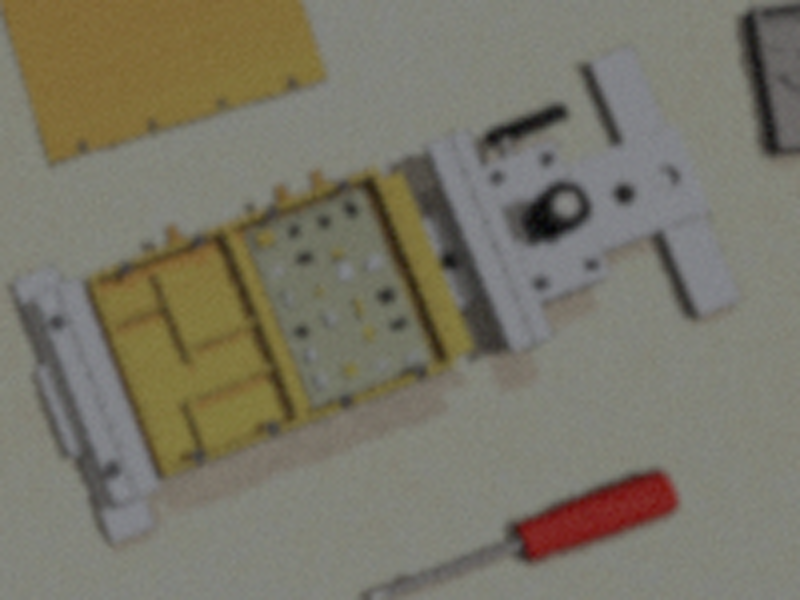

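View pics/scc.png

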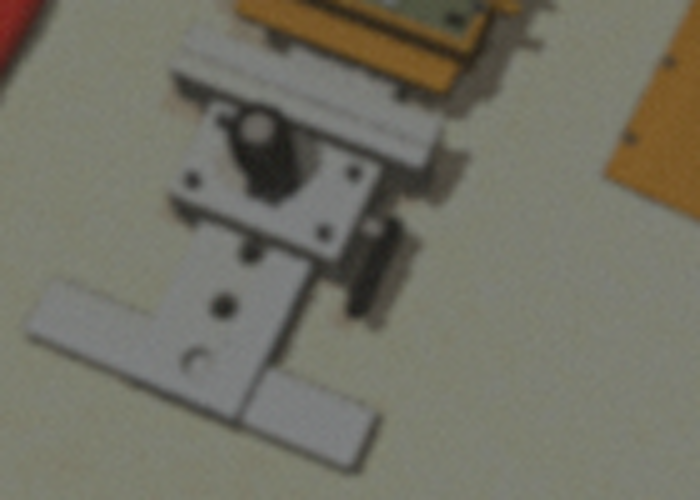

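The top crop has the knob's top disc at (565,205), and the jaw plate+lip running from (450,138) to (532,343). The free rail holes are at (625,193) and (672,176). In the scene crop the knob's top is at (258,128), with rail holes at (251,253), (224,305) and (198,360).

```bash
python3 - <<'E'
from rig import r
from h import *
np.set_printoptions(precision=1,suppress=True)
T=r.get_calibration('top');S=r.get_calibration('scene')
t=lambda u,v:(310+u/4-.4,190+v/4-.4)
s=lambda u,v:(205+u/5-.4,295+v/5-.4)
kt=t(565,205);ks=s(258,128)
print('tri',tri([ray(T,*kt),ray(S,*ks)]),'top@102',atz(T,*kt,102),'sc@102',atz(S,*ks,102))
def h(a,b):
    d=(b-a);return d,np.hypot(d[0],d[1]),np.degrees(np.arctan2(d[1],d[0]))
print('lip axis top',h(atz(T,*t(450,138),63),atz(T,*t(532,343),63)))
print('fixed',h(atz(T,*t(50,280),63),atz(T,*t(125,510),63)))
print('holes top',h(atz(T,*t(672,176),26),atz(T,*t(625,193),26)),atz(T,*t(625,193),26))
H=[atz(S,*s(*p),26) for p in((198,360),(224,305),(251,253))]
print('holes sc',H,h(H[0],H[2]))
print('lip sc',h(atz(S,*s(190,50),63),atz(S,*s(425,145),63)))
print('corner tray etc', atz(T,515,208,22))
c=r.get_calibration('wrist');print(c)
E
```

```text
tri [ 534.7 -213.   102.8] top@102 [ 534.8 -213.2  102. ] sc@102 [ 534.5 -212.7  102. ]
lip axis top (array([-106.6,  -38.7,    0. ]), np.float64(113.37727268093192), np.float64(-160.06622917885417))
fixed (array([-117.3,  -37.8,    0. ]), np.float64(123.24355142217335), np.float64(-162.14734762719277))
holes top (array([-9.1, 25.3,  0. ]), np.float64(26.882136507699652), np.float64(109.71099199938857)) [ 553.5 -261.9   26. ]
holes sc [array([ 561.6, -283.1,   26. ]), array([ 552.4, -260.5,   26. ]), array([ 544.2, -238. ,   26. ])] (array([-17.4,  45.1,   0. ]), np.float64(48.3415368021169), np.float64(111.04895273919065))
lip sc (array([101.2,  37.4,   0. ]), np.float64(107.92741465146842), np.float64(20.283473111051855))
corner tray etc [ 618.8 -370.8   22. ]
{'fx': 371.64829954431775, 'fy': 371.64829954431775, 'cx': 325.4521689111152, 'cy': 238.92146943079183, 'rvec': array([-2.3,  1.8,  0.3]), 'tvec': array([-624.7,  -38.9,  381.4])}
```

Both cameras agree on the knob at (534.7, -213.0), top at z≈102 as expected, and the rail heading is about 110°. I'll move to above the knob at TCP z≈170, with the fingers closing across the rail.

Emit:
{"api": "carry_out", "payload": {"targets": [{"dp":[40,-24,0],"yaw":-8},{"dp":[80,-49,0],"yaw":-16},{"dp":[125,-77,5],"yaw":-25},{"dp":[170,-104,10],"yaw":-34},{"dp":[215,-132,15],"yaw":-43},{"dp":[260,-159,20],"yaw":-52},{"dp":[305,-187,30],"yaw":-61},{"dp":[350,-215,40],"yaw":-70},{"dp":[395,-242,50],"yaw":-79},{"dp":[435,-267,60],"yaw":-88},{"dp":[465,-285,69],"yaw":-95.5},{"dp":[465,-285,69],"yaw":-95.5}], "fingers": 1}}

```text
clock: 1.6
eef_pos: [535.8, -211.5, 169.2]
tcp_rot: [-3.141, -0.001, 1.922]
contact_force: [-0.4, 0.6, -0.4]
opening: 1.002
grasp_force: 0.0
```

```bash
python3 - <<'E'
from rig import r
import cv2,numpy as np
np.set_printoptions(precision=2,suppress=True)
c=r.get_calibration('wrist'); im=r.grab_frame('wrist'); s=r.sense()
for k in('clock','eef_pos','tcp_rot','contact_force','qpos','opening'):print(k,s[k])
R=cv2.Rodrigues(c['rvec'])[0]
for p in([534.7,-213,102],[534.7,-213,76],s['eef_pos']):
    q=R@np.array(p)+c['tvec'];th=np.arctan2(np.hypot(q[0],q[1]),q[2]);n=np.hypot(q[0],q[1])
    print(c['cx']+c['fx']*th*q[0]/n,c['cy']+c['fx']*th*q[1]/n)
cv2.imwrite('pics/w1.png',im[:,:,::-1])
E
```

```text
clock 1.65
eef_pos [ 535.06 -212.57  169.62]
tcp_rot [-3.14 -0.    1.92]
contact_force [ 0.91 -0.65 -0.23]
qpos [-0.38  0.35  1.8  -0.    0.99 -0.73]
opening 0.9974402177430031
319.6341229942554 261.4553889035622
320.246899000033 246.93316167289808
318.37065744595543 319.52876320216046
```

View pics/w1.png

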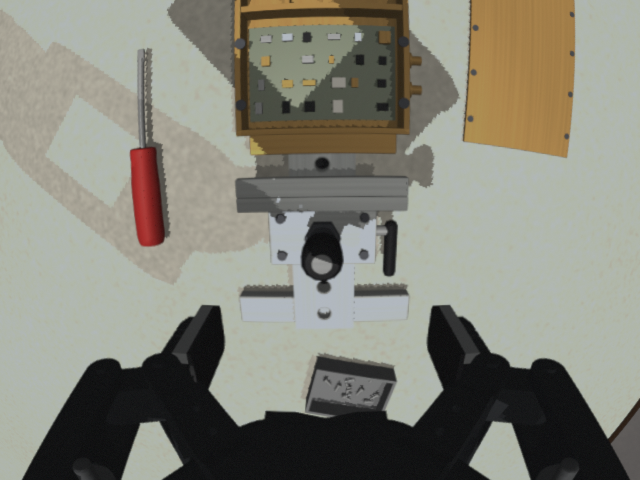

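The wrist view shows the knob's top at about (321,262), against a prediction of (320,261). The jaw lies square to the tool, and the tool's +x runs along the slide direction. I'll descend and close.

Emit:
{"api": "carry_out", "payload": {"targets": [{"dp":[0,0,25]},{"dp":[0,0,50]},{"dp":[0,0,75]},{"dp":[0,0,87]},{"dp":[0,0,91]},{"dp":[0,0,91]}], "fingers": 1}}

```text
schema error: expected keys dp, yaw
```

Emit:
{"api": "carry_out", "payload": {"targets": [{"dp":[0,0,0]},{"dp":[0,0,0]},{"dp":[0,0,0]},{"dp":[0,0,0]},{"dp":[0,0,0]},{"dp":[0,0,0]},{"dp":[0,0,0]},{"dp":[0,0,0]}], "fingers": -1, "grip_force": 50}}

```text
schema error: expected keys dp, yaw
```

Emit:
{"api": "carry_out", "payload": {"targets": [{"dp":[0,0,25],"yaw":0},{"dp":[0,0,50],"yaw":0},{"dp":[0,0,75],"yaw":0},{"dp":[0,0,87],"yaw":0},{"dp":[0,0,91],"yaw":0},{"dp":[0,0,91],"yaw":0}], "fingers": 1}}

```text
clock: 2.4
eef_pos: [535.2, -213.8, 79.8]
tcp_rot: [3.141, 0.0, 1.918]
contact_force: [-0.6, -0.9, -0.5]
opening: 1.001
grasp_force: 0.0
```

Emit:
{"api": "carry_out", "payload": {"targets": [{"dp":[0,0,0],"yaw":0},{"dp":[0,0,0],"yaw":0},{"dp":[0,0,0],"yaw":0},{"dp":[0,0,0],"yaw":0},{"dp":[0,0,0],"yaw":0},{"dp":[0,0,0],"yaw":0},{"dp":[0,0,0],"yaw":0},{"dp":[0,0,0],"yaw":0}], "fingers": -1, "grip_force": 50}}

```text
clock: 3.4
eef_pos: [534.3, -213.7, 79.8]
tcp_rot: [-3.14, -0.0, 1.919]
contact_force: [-5.2, -2.3, 7.5]
opening: 0.286
grasp_force: 48.7
```

Gripped at an opening of 0.286 (about 24–26 mm). I'll pull the knob up 13 mm.

Emit:
{"api": "carry_out", "payload": {"targets": [{"dp":[0,0,-4],"yaw":0},{"dp":[0,0,-8],"yaw":0},{"dp":[0,0,-11],"yaw":0},{"dp":[0,0,-13],"yaw":0},{"dp":[0,0,-13],"yaw":0},{"dp":[0,0,-13],"yaw":0}]}}

```text
clock: 4.15
eef_pos: [534.2, -213.3, 91.9]
tcp_rot: [-3.14, -0.001, 1.919]
contact_force: [-3.2, -3.5, -6.3]
opening: 0.287
grasp_force: 49.4
```

```bash
python3 - <<'E'
from rig import r
import cv2,numpy as np
for i in range(3):
    s=r.sense();print(s['eef_pos'],s['contact_force'],s['grasp_force'],s['opening'])
    im=r.grab_frame('wrist')
cv2.imwrite('pics/w2.png',im[:,:,::-1])
E
```

```text
[ 534.20545706 -213.32947659   91.90645646] [-3.23330802 -3.51647991 -6.34610415] 49.378958344459534 0.28679004366327043
[ 534.18028353 -213.31932567   91.87312681] [-4.50390722 -3.63426454 -6.59771043] 49.37998294830322 0.28527442669294545
[ 534.22998651 -213.33735422   91.88892565] [-3.77998868 -4.15033029 -6.25544849] 49.37888860702515 0.2835491484490236
```

View pics/w2.png

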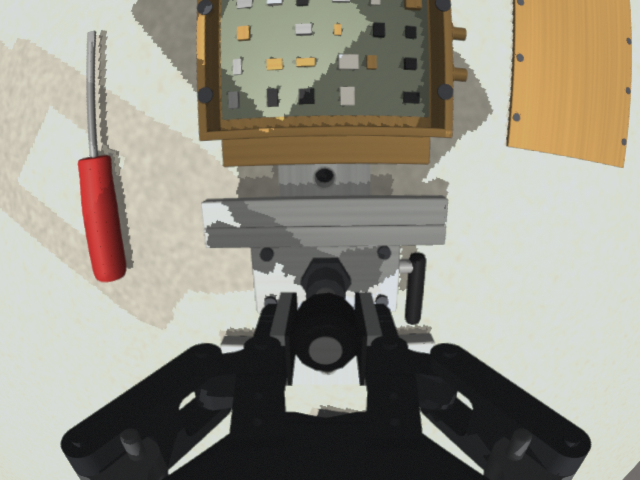

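The knob is up about 12 mm with 6.3 N of spring pull, which matches the joint data, and the jaw hasn't moved. I'll slide 25 mm.

Emit:
{"api": "carry_out", "payload": {"targets": [{"dp":[3,0,0],"yaw":0},{"dp":[7,0,0],"yaw":0},{"dp":[11,0,0],"yaw":0},{"dp":[15,0,0],"yaw":0},{"dp":[19,0,0],"yaw":0},{"dp":[22,0,0],"yaw":0},{"dp":[24,0,0],"yaw":0},{"dp":[25,0,0],"yaw":0},{"dp":[25,0,0],"yaw":0},{"dp":[25,0,0],"yaw":0}]}}

```text
clock: 5.55
eef_pos: [525.2, -189.6, 91.7]
tcp_rot: [-3.139, -0.002, 1.919]
contact_force: [-5.5, -3.6, -6.0]
opening: 0.289
grasp_force: 49.3
```

```bash
python3 - <<'E'
from rig import r
import cv2,numpy as np
s=r.sense();p=s['eef_pos'];u=np.array([-.342,.94])
print(p,s['contact_force'],s['grasp_force'], (p[:2]-[534.2,-213.33])@u)
E
```

```text
[ 525.19980533 -189.63012115   91.71972038] [-5.53815548 -3.57779328 -6.01487001] 49.32635843753815 25.35595269487119
```

The jaw slid 25.4 mm with low forces. I'll lower the pin.

Emit:
{"api": "carry_out", "payload": {"targets": [{"dp":[0,0,3],"yaw":0},{"dp":[0,0,6],"yaw":0},{"dp":[0,0,9],"yaw":0},{"dp":[0,0,11],"yaw":0},{"dp":[0,0,13],"yaw":0},{"dp":[0,0,13],"yaw":0},{"dp":[0,0,13],"yaw":0}]}}

```text
clock: 6.42
eef_pos: [525.3, -189.9, 79.8]
tcp_rot: [-3.14, -0.001, 1.919]
contact_force: [-9.0, -2.9, 7.2]
opening: 0.291
grasp_force: 50.8
```

```bash
python3 - <<'E'
from rig import r
import cv2
s=r.sense();print(s['eef_pos'],s['contact_force'],s['grasp_force'])
im=r.grab_frame('scene')[200:400,190:390]
cv2.imwrite('pics/s3.png',cv2.resize(im[:,:,::-1],None,fx=3,fy=3,interpolation=cv2.INTER_CUBIC))
cv2.imwrite('pics/w3.png',r.grab_frame('wrist')[:,:,::-1])
E
```

```text
[ 525.32380028 -189.86174379   79.8021415 ] [-9.01495392 -2.88912384  7.24318932] 50.81428349018097
```

View pics/w3.png

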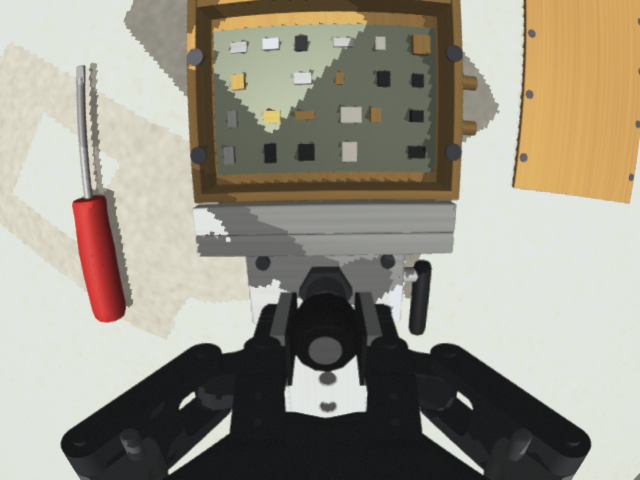

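The TCP is back at z 79.8 with the same +7 N reaction as at the first home position. The knob sits in the same place in the fingers (325,349), the lip now covers the flange, and the bystanders are untouched. The pin is home, so I'll hold briefly and hand in.

Emit:
{"api": "carry_out", "payload": {"targets": [{"dp":[0,0,0.5],"yaw":0},{"dp":[0,0,0.5],"yaw":0},{"dp":[0,0,0.5],"yaw":0}]}}

```text
clock: 6.9
eef_pos: [525.4, -189.9, 79.7]
tcp_rot: [-3.14, -0.001, 1.919]
contact_force: [-10.9, -1.9, 11.6]
opening: 0.288
grasp_force: 51.1
```

```bash
python3 - <<'E'
from rig import r
s=r.sense();print(s['eef_pos'],s['contact_force'],s['grasp_force']);print(r.sign_off())
E
```

```text
[ 525.36086771 -189.87035703   79.71210051] [-10.85587535  -1.87742128  11.5797941 ] 51.06446027755737
the job is handed in; nothing more can be done
None
```

I handed the job in at about 6.9 s with the jaw one hole further on, its lip over the housing's flange, the pin home by force and height readings, and the knob still gripped at about 51 N; no verdict was returned.

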